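# Close and lock the cover of a microplate shaker

## Task

Push the sliding cover of the microplate shaker fully home over the plate with a fingertip. Then lock it: set a fingertip in the slot of each of the two round quarter-turn fasteners in turn and turn it as far as it goes, until its tongue stands across behind the cover. Leave everything that stands round the shaker where it is.

Things in the scene. Friction and masses are not known exactly. Their poses are not given: they have to be found in the camera images.
- shaker: white housing of the shaker, fixed, 250 x 370 x 60 mm (x, y, z of its own frame), origin under its middle on the work surface; its +x is the way the cover closes (away from the robot, up to 0.3 rad either way). Its deck is 60 mm up; the cover, its rails (12 mm high) and the two fasteners lie on the deck.
- cover (a joint): the aluminium cover plate, 120 mm long and 144 mm wide, its top 8.5 mm above the deck; the value is how far it stands open, m: 0 = home against its end stop, at most 0.080 (slid towards the robot, along the shaker's -x). Starts between 0.045 and 0.080. Steady friction of 2.5 N; it stays where it is left.
- cover_tab (a point): middle of the upright rear face of the cover's push tab, 78 mm above the work surface; the face looks to the robot (shaker's -x), is 80 mm wide and reaches up to 88 mm; behind it the tab slopes down as a ramp. The face is 15 mm ahead of the cover's rear edge. Axes as the shaker's. With the cover home it is at x = -4.5 mm, y = 0 of the shaker.
- cam_left (a joint): turn of the left fastener (at the shaker's +y side), rad: 0 = unlocked, tongue along the shaker's -x; grows as it turns counterclockwise seen from above, to the stop at 1.571 = locked, tongue along the shaker's -y, behind the cover's rear edge. Starts at 0 to 0.5. Friction 0.15 N m, no spring. The tongue cannot swing in while the cover is in its way.
- cam_right (a joint): turn of the right fastener (at the shaker's -y side), rad: 0 = unlocked, tongue along the shaker's -x; grows as it turns clockwise seen from above, to the stop at 1.571 = locked, tongue along the shaker's +y, behind the cover's rear edge. Starts at 0 to 0.5. Friction 0.15 N m, no spring. The tongue cannot swing in while the cover is in its way.
- slot_left (a point): middle of the slot's floor in the left fastener, on its axis, 69 mm above the work surface; x runs along the slot to the tongue's end, z up. Grey disc 92 mm across; straight slot through its middle, 32 mm wide, 16 mm deep, open at both ends, walls 86 mm long. Steel tongue 16 mm wide at the disc's foot, its end 75 mm from the axis. Push on the slot's walls off the axis, or twist fingers spread along the slot.
- slot_right (a point): middle of the slot's floor in the right fastener, on its axis, 69 mm above the work surface; x runs along the slot to the tongue's end, z up. Grey disc 92 mm across; straight slot through its middle, 32 mm wide, 16 mm deep, open at both ends, walls 86 mm long. Steel tongue 16 mm wide at the disc's foot, its end 75 mm from the axis. Push on the slot's walls off the axis, or twist fingers spread along the slot.
- cup: bystander: clear specimen cup with a wide screw lid, 72 mm across, 76 mm tall, at the shaker's +y side; origin under its middle
- bottle: bystander: squat white reagent bottle with a broad blue screw cap, 68 mm across, 138 mm tall, at the shaker's -y side; origin under its middle
- timer: bystander: bench timer with three buttons, 68 x 68 x 20 mm, in front of the shaker; origin under its middle
- marker: bystander: capped marker pen, 135 mm long, 17 mm thick, lying in front of the shaker; origin under its middle
- tape: bystander: roll of tape lying flat, 98 mm across, 25 mm high, to the left in front; origin under its middle

How it is judged (in metres and radians):
On the way, in this order (a step that is already met when the one before it is completed fails the run):
1. the cover is home (within 4 mm) while neither fastener is locked (value of joint cover below 0.004 m and not (value of joint cam_left above 1.4 rad) and not (value of joint cam_right above 1.4 rad)), for 0.1 s.
2. one fastener is turned to its locked place with a fingertip in its slot (((value of joint cover below 0.004 m and value of joint cam_left above 1.4 rad and horizontal distance between the grasp point and slot_left below 0.05 m and z of the grasp point in the frame of slot_left below 0.033 m) or (value of joint cover below 0.004 m and value of joint cam_right above 1.4 rad and horizontal distance between the grasp point and slot_right below 0.05 m and z of the grasp point in the frame of slot_right below 0.033 m))), for 0.1 s.
3. the other fastener is turned to its locked place with a fingertip in its slot (((value of joint cover below 0.004 m and value of joint each of cam_left, cam_right above 1.4 rad and horizontal distance between the grasp point and slot_left below 0.05 m and z of the grasp point in the frame of slot_left below 0.033 m) or (value of joint cover below 0.004 m and value of joint each of cam_left, cam_right above 1.4 rad and horizontal distance between the grasp point and slot_right below 0.05 m and z of the grasp point in the frame of slot_right below 0.033 m))), for 0.1 s.
At the end, for the whole second after the job is handed in: the cover is home within 4 mm, both fasteners are turned to within 10 degrees of their stop (over 1.40 rad), and the cup, bottle, timer, marker and tape rest within 30 mm of where they stood (value of joint cover below 0.004 m and value of joint each of cam_left, cam_right above 1.4 rad and distance of each of cup, bottle, timer, marker, tape from where it was at the start of the episode below 0.03 m and linear speed of each of cup, bottle, timer, marker, tape below 0.02 m/s); the robot touches nothing.
It fails at once if the cup is lifted, carried or knocked away (more than 30 mm) (distance of cup from where it was at the start of the episode above 0.03 m).
It fails at once if the bottle is lifted, carried or knocked away (more than 30 mm) (distance of bottle from where it was at the start of the episode above 0.03 m).
It fails at once if the timer is lifted, carried or knocked away (more than 30 mm) (distance of timer from where it was at the start of the episode above 0.03 m).
It fails at once if the marker is lifted, carried or knocked away (more than 30 mm) (distance of marker from where it was at the start of the episode above 0.03 m).
It fails at once if the tape is lifted, carried or knocked away (more than 30 mm) (distance of tape from where it was at the start of the episode above 0.03 m).
It also fails if it takes over 54 s, if anything falls off the work surface, if the arm or the gripper's body presses on something with over 40 N, if the wrist force passes 120 N, or if a joint passes its speed limit or range.

## Robot

A 6-joint arm with a two-finger parallel gripper is mounted at the origin on a cart in front of the work surface, level with it; the furniture and walls round the work are solid. World frame = base frame: x ahead of the robot, y to its left, z up, the work surface at z = 0. Lengths are in m, angles in degrees, forces in N, time in s.
With the tool pointing down it reaches from about 0.225 to 0.875 m from the base axis. Payload 3.4 kg.
Tool frame: the origin (TCP) lies on the centre line of the jaws, within the pads' length; the fingertips stand 25 mm ahead of it and the grasp point (between the pads) lies 6 mm ahead of it; z points along the fingers, y is the line along which they close (so a half turn about z gives the same grasp; the last joint's range is limited). The gripper opens to 85 mm and grips with 20 to 120 N. Pads are 22 mm wide; open, the fingers measure 114 mm over their backs; the gripper's body (76 mm by 85 mm) begins 54 mm behind the grasp point. The pads swing forward as they close: fully open they stand 13 mm farther back than shut.
Start: joints at [-70.646, 15.808, 86.224, -0, 77.962, -6.933], TCP at [0.255, -0.516, 0.222] pointing down, gripper open.
Joint ranges: [-165.64, 165.64], [-43.16, 119.46], [12.63, 154.43], [-67.54, 247.53], [6.08, 155.33], [-154.97, 154.97]. Speed limits (degrees/s): [147.25, 147.25, 180, 180, 180, 180].

## Interface

Orientations are given as a 3x3 rotation matrix whose columns are the frame's x, y, z axes.
In Python, from bench import ctrl, planner, monitor, optics gives the robot as it stands. The module is installed in compiled form; this text tells all that it offers. Calls block until the motion is done:
- ctrl.movep(position, orientation): joint-space move of the TCP to a pose.
- ctrl.line_to(position, rotation=None, v=0.15, threshold=None): straight line of the TCP; rotation=None keeps the orientation; v is the mean speed in m/s. With threshold (N) it stops when the force on the tool has changed by that much, and returns True; else False.
- ctrl.set_joints(angles): joint-space move.
- ctrl.ungrasp() and ctrl.gripper_close(newtons=None): open the fingers fully, or close them until they stop; newtons is the grip in N (None keeps the last).
- ctrl.sleep(seconds).
- planner.ik(position, orientation): joint angles nearest the present ones, or None.
- monitor.observe(): the state.
- optics.snapshot(name): name is "scene" or "top"; returns (picture, depth): 480x640x3 uint8, red, green, blue; 480x640 float32, m along the optical axis (not along the pixel's ray), 0 where there is no reading.
- optics.camera_info(name): a dict with "vfov" (degrees; the focal length in pixels is half the picture's height over the tangent of half this angle, whatever the lens; pixels are square), "cx", "cy" (the principal point, pixels), "R" (3x3) and "t" (3): a world point X has camera coordinates R X + t. Camera axes: x right, y down, z forward; pixel columns grow to the right and rows downward; lengths in m; the calibration is good to about 2 mm. A picture is of the moment at which its call begins. camera_info takes no time and is no camera call.
A pose or a line that the arm cannot do raises ctrl.MotionError and nothing moves.
- ctrl.sign_off(): hands the job in; it is judged then, once.
The state is a dict: "time": time; "joints": joint angles; "qd": joint speeds; "tau": joint torques, N m; "eef_pos": TCP position; "tool_rot": TCP orientation; "contact_force": force on the tool from outside, world axes, zero at the start; "torque": the same for the moment, N m; "width": finger opening in m; "finger_force": force on a finger pad.
Only numpy, scipy, OpenCV 4.12 (cv2) and the standard library are available. Lean on these libraries where they do the work, as an engineer would, in place of code of your own. Each camera call takes 0.05 s, during which the arm holds its last target. There are 200 camera calls.

## Working session

There is one attempt and no reset: what is moved stays moved. The work goes in short steps, each a Python script; the robot and the scene stay as the last script left them, time stands still between calls to the robot, and variables do not carry over. Pictures are saved under pics/ and viewed, at most 10 in all, crops included, and the job is handed in when it is done.

```bash
mkdir -p pics
cat > h.py <<'E'
import numpy as np, cv2
from bench import ctrl, planner, monitor, optics
def snap(cam,fn=None):
    p,d=optics.snapshot(cam)
    if fn: cv2.imwrite('pics/'+fn,p[:,:,::-1])
    return p,d
def cloud(cam,d):
    c=optics.camera_info(cam); f=240/np.tan(np.radians(c['vfov']/2))
    v,u=np.mgrid[:480,:640]
    P=np.stack([(u-c['cx'])/f*d,(v-c['cy'])/f*d,d],-1)
    return (P-np.array(c['t']))@np.array(c['R'])
def ray(cam,u,v,z):
    c=optics.camera_info(cam); f=240/np.tan(np.radians(c['vfov']/2)); R=np.array(c['R'])
    o=-R.T@np.array(c['t']); r=R.T@np.array([(u-c['cx'])/f,(v-c['cy'])/f,1]); return o+r*(z-o[2])/r[2]
def proj(cam,X):
    c=optics.camera_info(cam); f=240/np.tan(np.radians(c['vfov']/2)); q=np.array(c['R'])@np.array(X)+np.array(c['t'])
    return q[:2]/q[2]*f+[c['cx'],c['cy']]
E
python3 - <<'E'
from h import *
for c in('top','scene'):
    p,d=snap(c,c+'.png'); np.save(c+'.npy',d); print(optics.camera_info(c))
s=monitor.observe(); print(s['time'],s['eef_pos'],s['width'],s['tool_rot'])
E
```

```text
{'vfov': 51.001120069367154, 'cx': 324.7419867785633, 'cy': 227.856386340331, 'R': array([[ 0.01749083, -0.99974175, -0.01450909],
       [-0.99400131, -0.01581985, -0.10821796],
       [ 0.10796048,  0.01631487, -0.99402131]]), 't': array([0.13616458, 0.54822496, 1.21624469])}
{'vfov': 50.10039197159353, 'cx': 321.9452466412418, 'cy': 235.12095943575872, 'R': array([[-0.69080703, -0.72261553, -0.02474773],
       [-0.29821666,  0.31593608, -0.90069485],
       [ 0.65867479, -0.61482615, -0.43374686]]), 't': array([0.47349047, 0.1817507 , 0.74587528])}
0.1 [ 0.25448424 -0.51507194  0.2207217 ] 0.08541558705815656 [[ 8.96577538e-01  4.42886453e-01 -5.54594104e-04]
 [ 4.42886756e-01 -8.96576183e-01  1.57161722e-03]
 [ 1.98812111e-04 -1.65469908e-03 -9.99998611e-01]]
```

View pics/top.png

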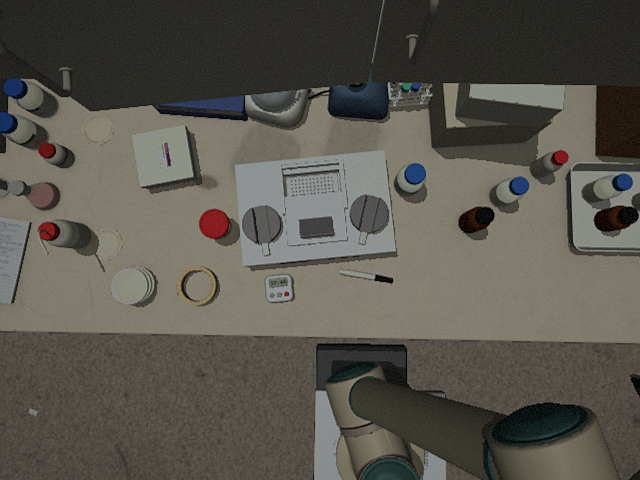

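View pics/scene.png

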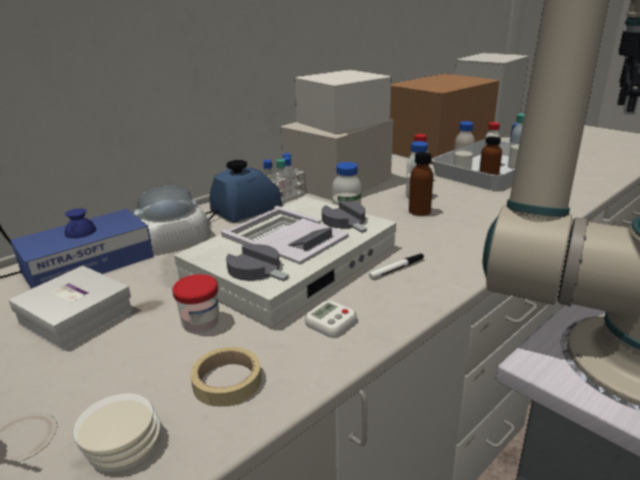

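The top view shows the shaker (corners about (236,165), (385,152), (396,258), (243,266)), the cover partly open, the fasteners near (262,225) and (369,214), the cup at (214,223), the bottle at (411,178), the timer at (279,288) and the marker at (365,276). I'll enlarge it.

Run:
```python
from h import *
p=cv2.imread('pics/top.png')[140:280,225:405]
p=cv2.convertScaleAbs(cv2.resize(p,None,fx=4.2,fy=4.2,interpolation=cv2.INTER_CUBIC),alpha=1.3)
cv2.imwrite('pics/c1.png',p)
P=cloud('top',np.load('top.npy'))
# deck points: fit rect
x,y,z=P[...,0],P[...,1],P[...,2]
m=(abs(z-0.06)<.006)&(x>.25)&(x<.8)&(abs(y)<.4)
n,l,st,_=cv2.connectedComponentsWithStats(m.astype(np.uint8)); k=1+st[1:,4].argmax()
pts=P[l==k][:,:2].astype(np.float32); print(st[k],np.median(z[l==k]))
r=cv2.minAreaRect(pts);print(r,cv2.boxPoints(r))
# overhead things
o=(z>.2)&(x>.3); 
for zz in np.arange(.2,1,.1):
    q=o&(z>zz)&(z<=zz+.1)&(x>.5)
    if q.sum()>20: print(zz,q.sum(),x[q].min(),y[q].min(),y[q].max())
```

```text
[ 235  150  161  116 7718] 0.06033487937824939
((0.5942444801330566, 0.17267049849033356), (0.25124409794807434, 0.3708334267139435), 6.622360706329346) [[ 0.44807744  0.34236276]
 [ 0.49084377 -0.02599643]
 [ 0.7404115   0.00297824]
 [ 0.6976452   0.3713374 ]]
0.2 3513 0.7634234549659132 -0.3363110123521051 -0.14180660989058438
0.6000000000000001 9301 0.6229609618691431 -0.25840185081012246 0.5547932970984246
0.7000000000000002 25255 0.5923829375722591 -0.2286456180182831 0.5249428971676227
0.8000000000000003 23014 0.5917188415802721 -0.16899475567721806 0.43262805234045504
```

View pics/c1.png

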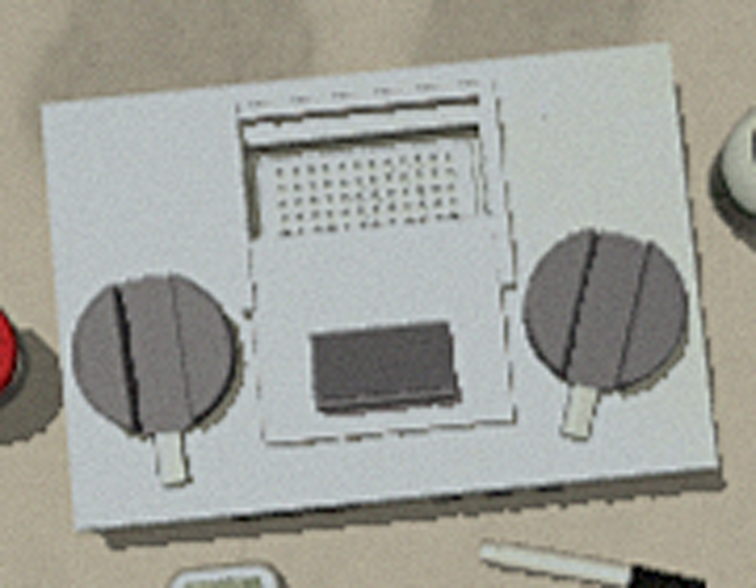

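```bash
cat >> h.py <<'E'
yaw=np.radians(6.62); C=np.array([.5942,.1727]); Rs=np.array([[np.cos(yaw),-np.sin(yaw)],[np.sin(yaw),np.cos(yaw)]])
W=lambda x,y: C+Rs@np.array([x,y])          # shaker -> world
S=lambda w: Rs.T@(np.array(w)[:2]-C)
def down(a): c,s=np.cos(a),np.sin(a); return np.array([[c,s,0],[s,-c,0],[0,0,-1.]])
E
python3 - <<'E'
from h import *
f=lambda u,v,z: S(ray('top',225+u/4.2,140+v/4.2,z))
L=f(155,355,.085);Rr=f(605,311,.085);print('discs',L,Rr)
P=cloud('top',np.load('top.npy'))
m=abs(P[...,2]-.085)<.006
q=(P[m][:,:2]-C)@Rs; 
for s in(1,-1):
    k=q[(abs(q[:,0])<.1)&(abs(q[:,1]*s-.115)<.06)]; print(len(k),cv2.minEnclosingCircle(k.astype(np.float32)),k.mean(0))
for n,c,e in(('L',L,(174,484)),('R',Rr,(576,436))):
    t=f(*e,.066)-c; print(n,t,np.linalg.norm(t),np.degrees(np.arctan2(t[1],-t[0])))
print('tab base',f(390,408,.069),'top', f(387,396,.088),'rear edge',f(390,430,.0685))
for c in (W(-.125,0),W(*L),W(*Rr)): print(c)
E
```

```text
discs [-0.03434143  0.12594259] [-0.03476492 -0.12974148]
660 ((-0.028797123581171036, 0.12112461775541306), 0.05276213213801384) [-0.03048519  0.12834624]
651 ((0.0056839026510715485, -0.11480700969696045), 0.08461187034845352) [-0.03062745 -0.12892276]
L [-0.07250671 -0.00211487] 0.07253755162100206 -1.6707253187586784
R [-0.06746556  0.02251789] 0.07112423880412319 18.457390746052518
tab base [-0.07600838 -0.00316837] top [-0.07085959 -0.00250899] rear edge [-0.08850161 -0.00194406]
[0.47003343 0.15828951]
[0.54556839 0.29384386]
[0.57462398 0.03981573]
```

```bash
sed -i 's/^C=.*//; s/C=np.array(\[.5942,.1727\])/C=np.array([.5942,.1727]); C=C+np.array([.00023,-.002])/' h.py
python3 - <<'E'
from h import *
def st():
    s=monitor.observe(); print(round(s['time'],2),S(s['eef_pos']).round(4),s['eef_pos'][2].round(4),np.round(s['contact_force'],1),s['width'])
R=down(yaw+np.pi)
x0=-.096
w=W(x0,0)
ctrl.gripper_close(30)
ctrl.movep([*w,.2],R); st()
ctrl.line_to([*w,.125],v=.15)
print(ctrl.line_to([*w,.090],v=.03,threshold=4)); st()
z=monitor.observe()['eef_pos'][2]+.004
ctrl.line_to([*w,z],v=.05)
print(ctrl.line_to([*W(-.030,0),z],v=.05)); st()
print(ctrl.line_to([*W(.002,0),z],v=.03,threshold=14)); st()
snap('top','p2.png')
p=cv2.imread('pics/p2.png')[140:280,225:405]
cv2.imwrite('pics/c2.png',cv2.resize(p,None,fx=4.2,fy=4.2,interpolation=cv2.INTER_CUBIC))
E
```

```text
3.41 [-0.0957 -0.0008] 0.2 [0.5 0.  0.2] -0.00015842101980411352
False
5.38 [-0.0958  0.    ] 0.0902 [ 0.3 -0.1  0.4] -9.464552649660753e-05
False
7.09 [-0.0304  0.    ] 0.0942 [-0.1  1.1  0.5] -0.00029025895995982127
False
8.31 [0.0017 0.    ] 0.0942 [ 0.7 -0.2  0.4] 0.0001593504012113874
```

View pics/c2.png

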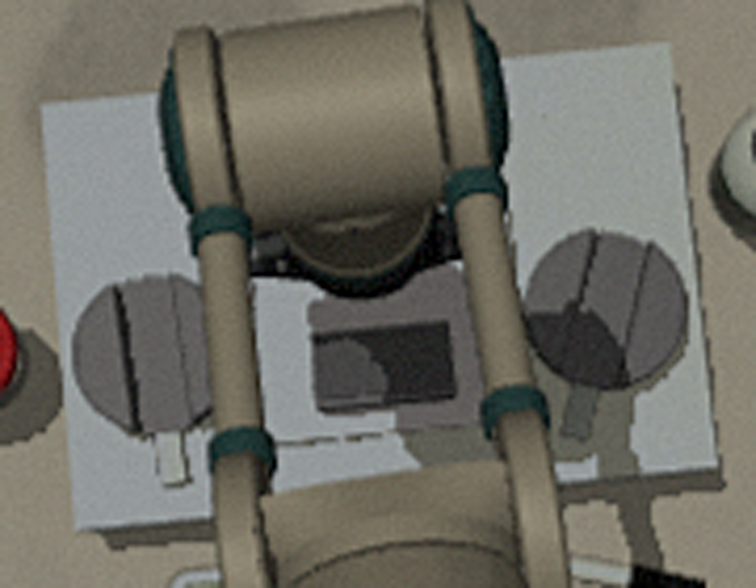

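The cover has not moved (tab still at about (383,365) in the crop), so the tip passed over it. A side view will show how high the fingertip is.

Run:
```python
from h import *
snap('scene','s2.png')
p=cv2.imread('pics/s2.png')[150:310,180:400]
cv2.imwrite('pics/s2c.png',cv2.resize(p,None,fx=3.6,fy=3.6,interpolation=cv2.INTER_CUBIC))
s=monitor.observe(); e=np.array(s['eef_pos'])
for d in(0,-.012,-.025): print(d,(proj('scene',e+[0,0,d])-[180,150])*3.6)
print(s['eef_pos'],s['tool_rot'])
```

```text
0 [391.39944282 256.27241231]
-0.012 [392.57353413 276.55844612]
-0.025 [393.8317214  298.29749592]
[0.5962039  0.17092974 0.09424987] [[-9.93331281e-01 -1.15295028e-01 -1.53227718e-04]
 [-1.15295029e-01  9.93331292e-01  1.98526267e-06]
 [ 1.51976996e-04  1.96384177e-05 -9.99999988e-01]]
```

View pics/s2c.png

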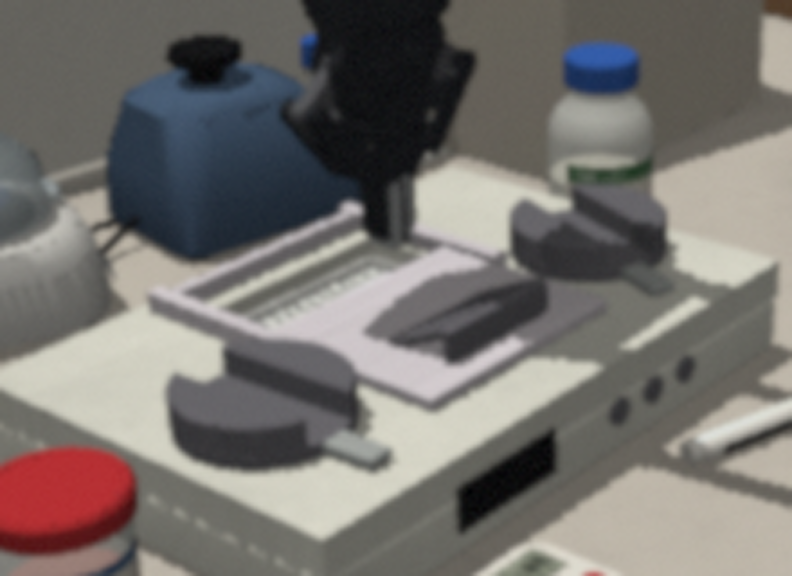

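Run:
```python
from h import *
print((proj('scene',[*W(-.0755,0),.088])-[180,150])*3.6)
p,d=snap('scene'); P=cloud('scene',d)
for v in(100,140,180,200,215,225,232,236,240,246,255):
    for u in(375,393,405):
        q=P[int(round(150+v/3.6)),int(round(180+u/3.6))]; print(v,u,S(q).round(4),q[2].round(4),end=' | ')
    print()
m=(P[...,2]>.075)&(P[...,2]<.2); q=(P[...,:2]-C)@Rs
k=m&(abs(q[...,0])<.06)&(abs(q[...,1])<.03); print(k.sum(),P[k][:,2].min(),np.percentile(q[k],[5,50,95],axis=0))
```

```text
[502.09978957 304.0353312 ]
100 375 [-0.0106  0.0185] 0.1901 | 100 393 [-0.0141  0.009 ] 0.1881 | 100 405 [-0.0079 -0.0054] 0.1827 | 
140 375 [-0.0097  0.0193] 0.1689 | 140 393 [-0.0096  0.006 ] 0.1648 | 140 405 [-0.01   -0.0016] 0.1626 | 
180 375 [-0.0064  0.0177] 0.1459 | 180 393 [-0.0092  0.0073] 0.1432 | 180 405 [-0.0071 -0.003 ] 0.1394 | 
200 375 [-0.0019  0.014 ] 0.1316 | 200 393 [-0.0073  0.0062] 0.1302 | 200 405 [-0.0094  0.0003] 0.1288 | 
215 375 [-0.0009  0.0138] 0.1231 | 215 393 [-0.0061  0.0056] 0.1216 | 215 405 [-0.0077 -0.0009] 0.1197 | 
225 375 [-0.0004  0.0136] 0.1188 | 225 393 [-0.006   0.0058] 0.1175 | 225 405 [-0.0069 -0.0015] 0.1152 | 
232 375 [-0.002   0.0155] 0.1157 | 232 393 [-0.0074  0.0076] 0.1144 | 232 405 [-0.009  0.001] 0.1125 | 
236 375 [0.0019 0.0119] 0.1093 | 236 393 [-0.0057  0.0061] 0.1093 | 236 405 [-0.0084  0.0007] 0.108 | 
240 375 [0.0087 0.0052] 0.1031 | 240 393 [-0.0085  0.0091] 0.109 | 240 405 [-0.0073 -0.0003] 0.1054 | 
246 375 [ 0.0829 -0.069 ] 0.0552 | 246 393 [-0.0074  0.0082] 0.1063 | 246 405 [ 0.0638 -0.0739] 0.0584 | 
255 375 [ 0.0846 -0.0701] 0.0472 | 255 393 [ 0.0672 -0.0677] 0.0527 | 255 405 [ 0.0607 -0.0702] 0.0536 | 
912 0.0752738647130835 [[-0.01693674 -0.02089241]
 [-0.00833135  0.00828021]
 [ 0.00847452  0.02567185]]
```

Depth shows the actual fingertip is about 34 mm higher than the reported TCP implies (tip at z≈0.104 with TCP at 0.094). The horizontal position agrees. I'll set heights by touch from here.

```bash
cat >> h.py <<'E'
def st():
    s=monitor.observe(); print(round(s['time'],2),S(s['eef_pos']).round(4),s['eef_pos'][2].round(4),np.round(s['contact_force'],1),round(s['width'],4))
E
python3 - <<'E'
from h import *
x0=-.093; w=W(x0,0)
ctrl.line_to([*W(.0017,0),.112],v=.15)
ctrl.line_to([*w,.100],v=.25)
ctrl.line_to([*w,.072],v=.1)
print(ctrl.line_to([*w,.050],v=.02,threshold=4)); st()
z=monitor.observe()['eef_pos'][2]+.004
ctrl.line_to([*w,z],v=.05)
print(ctrl.line_to([*W(-.060,0),z],v=.05,threshold=14)); st()
snap('scene','s3.png')
p=cv2.imread('pics/s3.png')[150:310,180:400]
cv2.imwrite('pics/s3c.png',cv2.resize(p,None,fx=3.6,fy=3.6,interpolation=cv2.INTER_CUBIC))
E
```

```text
True
10.41 [-0.093  0.   ] 0.0586 [-0.8 -0.3  4.6] -0.0
False
11.47 [-0.059 -0.   ] 0.0627 [ 0.4  0.4 -0.6] 0.0004
```

View pics/s3c.png

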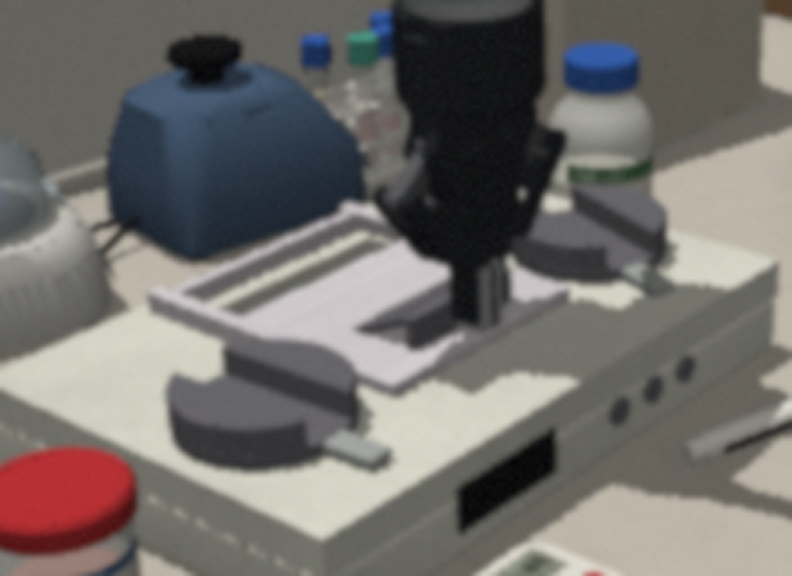

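The cover is now moving with the finger (rear edge at about (395,388) in the crop, tip on the tab face at (480,320)). I'll push it home.

Run:
```python
from h import *
z=monitor.observe()['eef_pos'][2]
print(ctrl.line_to([*W(-.022,0),z],v=.05,threshold=20)); st()
print(ctrl.line_to([*W(.002,0),z],v=.02,threshold=14)); st()
ctrl.sleep(.15); st()
x=S(monitor.observe()['eef_pos'])[0]
ctrl.line_to([*W(x-.008,0),z],v=.08)
ctrl.line_to([*W(x-.008,0),.10],v=.2)
# go above right slot's tongue end
th=np.radians(18.5); c=np.array([-.034,-.128]); r=.028
p=c+r*np.array([-np.cos(th),np.sin(th)])
R=down(yaw+np.pi/2-th)
ctrl.movep([*W(*p),.12],R); st(); print(monitor.observe()['joints'])
snap('top','p4.png')
a=cv2.imread('pics/p4.png')[140:280,225:405]
cv2.imwrite('pics/c4.png',cv2.resize(a,None,fx=4.2,fy=4.2,interpolation=cv2.INTER_CUBIC))
```

```text
False
12.43 [-0.0211 -0.    ] 0.0629 [-0.1 -0.2 -0.7] -0.0001
True
13.06 [-0.0167 -0.    ] 0.0622 [0.1 0.2 0. ] -0.0001
13.21 [-0.0175 -0.0001] 0.0618 [-0.3  0.7  0.7] 0.0005
15.28 [-0.0608 -0.1189] 0.1195 [-0.3  0.8 -0. ] -0.0003
[-2.50189359e+00  1.80837557e+01  9.83594442e+01  8.59069985e-03
  6.36086500e+01  9.33382867e+00]
```

View pics/c4.png

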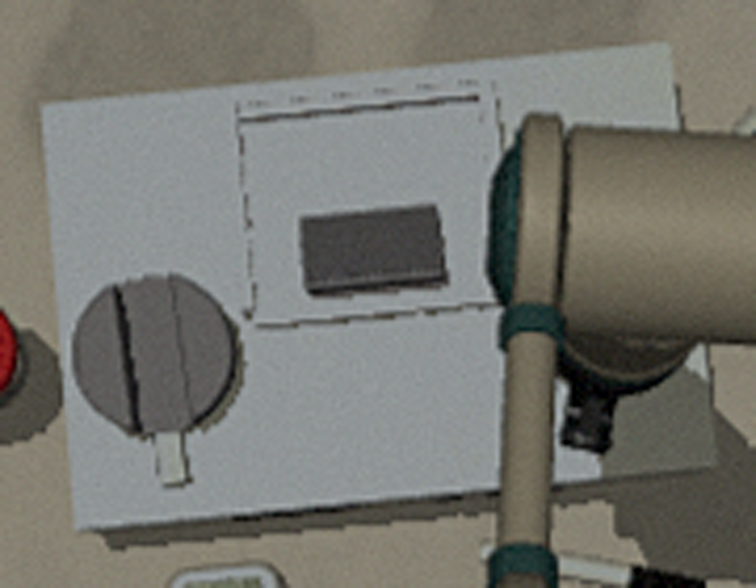

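The cover is home: the tab is at about (373,250) in the crop and no opening is left. Next is the right fastener.

```bash
cat >> h.py <<'E'
def turn(c,sg,t0):
    """sg=+1 left, -1 right; finger closed, above slot at turn t0"""
    r=.028
    def pose(t): return W(c[0]-r*np.cos(t), c[1]-sg*r*np.sin(t)), down(yaw+(np.pi/2+np.pi*(sg>0))+sg*t-(np.pi if sg>0 else 0)+(np.pi if sg>0 else 0))
    w,R=pose(t0)
    ctrl.line_to([*w,.080],rotation=R,v=.15)
    hit=ctrl.line_to([*w,.054],v=.02,threshold=4); st()
    z=monitor.observe()['eef_pos'][2]
    if z>.066: ctrl.line_to([*w,.09]); print('not in slot'); return False
    z+=.003
    ctrl.line_to([*w,z],v=.05)
    for d in np.arange(np.degrees(t0)+9,111,9):
        w,R=pose(np.radians(d))
        if ctrl.line_to([*w,z],rotation=R,v=.035 if d<88 else .02,threshold=22 if d<88 else 14): print('stop at',d); break
    st(); ctrl.sleep(.2); q=np.array(S(monitor.observe()['eef_pos']))-c; print('finger angle',np.degrees(np.arctan2(-sg*q[1],-q[0])))
    return z
E
python3 - <<'E'
from h import *
z=turn(np.array([-.034,-.128]),-1,np.radians(18.5))
snap('scene','s5.png')
p=cv2.imread('pics/s5.png')[150:310,180:400]
cv2.imwrite('pics/s5c.png',cv2.resize(p,None,fx=3.6,fy=3.6,interpolation=cv2.INTER_CUBIC))
E
```

```text
16.72 [-0.0607 -0.1191] 0.0592 [0.4 0.1 4.3] 0.0002
20.23 [-0.0266 -0.1005] 0.0621 [-6.9  3.4  2.3] 0.0002
finger angle 105.1510956093335
```

View pics/s5c.png

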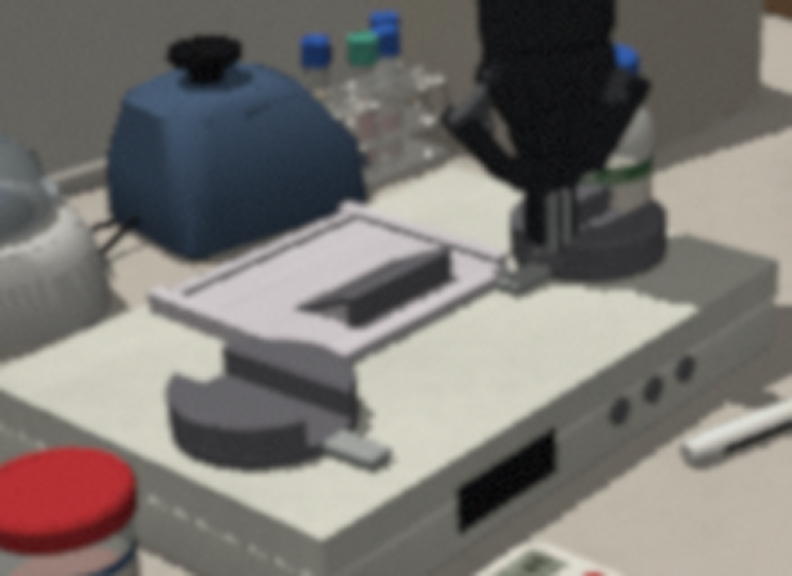

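The right tongue is now across behind the cover (crop about (522,275)). I'll press a little further to be sure it is at the stop, then back off and do the left one.

Run:
```python
from h import *
s=monitor.observe(); p=S(s['eef_pos']); z=s['eef_pos'][2]
print(ctrl.line_to([*W(p[0]+.008,p[1]),z],v=.02,threshold=12)); st()
ctrl.sleep(.15)
ctrl.line_to([*W(-.034,p[1]),z],rotation=down(yaw),v=.05)
ctrl.line_to([*W(-.034,p[1]),.115],v=.2)
c=np.array([-.034,.128]); t=np.radians(1)
ctrl.movep([*W(c[0]-.028,c[1]),.115],down(yaw+np.pi/2+t)); st()
print(np.round(monitor.observe()['joints'],1))
snap('scene','s6.png')
a=cv2.imread('pics/s6.png')[150:310,180:400]
cv2.imwrite('pics/s6c.png',cv2.resize(a,None,fx=3.6,fy=3.6,interpolation=cv2.INTER_CUBIC))
for d in(0,45,90,105):
  print(d,planner.ik([*W(c[0]-.028*np.cos(np.radians(d)),c[1]-.028*np.sin(np.radians(d))),.062],down(yaw+np.pi/2+np.radians(d))).round(1))
```

```text
True
20.78 [-0.0272 -0.1001] 0.0613 [-0.3 -0.3  0.3] 0.0001
22.93 [-0.0623  0.1274] 0.1141 [-0.4  0.5  0.3] -0.0002
[22.6 21.8 93.2 -0.  65.1 15. ]
0 [22.6 24.7 97.  -0.  58.3 16. ]
45 [ 20.5  24.7  96.9  -0.   58.3 -31.1]
90 [ 19.3  25.9  94.8  -0.   59.3 -77.3]
105 [ 19.3  26.4  93.8  -0.   59.7 -92.4]
```

View pics/s6c.png

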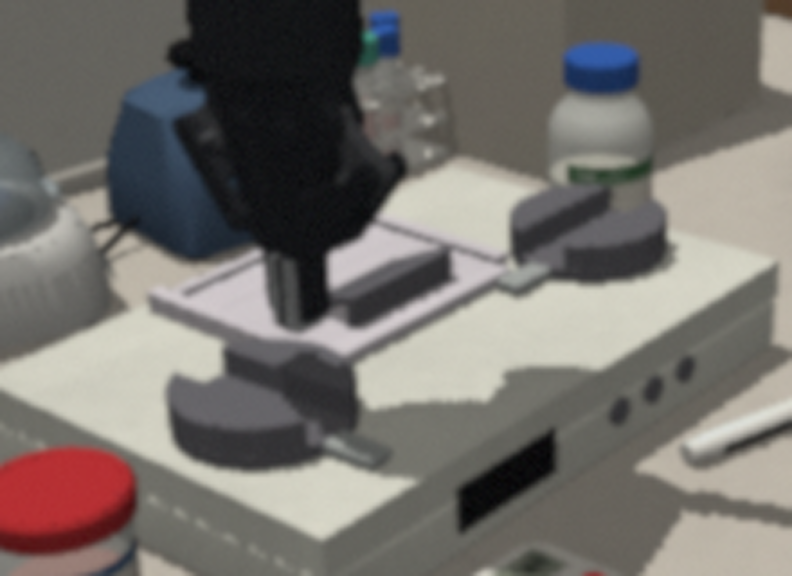

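The right slot (crop about (560,215)) is parallel to the cover's rear edge, so that fastener is locked. The left one is next.

```bash
sed -i 's/down(yaw+(np.pi\/2+.*$/down(yaw+np.pi\/2+sg*t)/' h.py; grep -n "def pose" h.py
python3 - <<'E'
from h import *
if turn(np.array([-.034,.128]),1,np.radians(1)):
    s=monitor.observe(); p=S(s['eef_pos']); z=s['eef_pos'][2]
    print(ctrl.line_to([*W(p[0]+.008,p[1]),z],v=.02,threshold=12)); st()
    ctrl.sleep(.15)
    ctrl.line_to([*W(-.034,p[1]),z],rotation=down(yaw+np.pi),v=.05)
    ctrl.line_to([*W(-.034,p[1]),.16],v=.2)
    ctrl.line_to([*W(-.16,p[1]-.1),.2],v=.2)
st()
snap('top','p7.png')
a=cv2.imread('pics/p7.png')[140:310,185:435]
cv2.imwrite('pics/c7.png',cv2.resize(a,None,fx=3.2,fy=3.2,interpolation=cv2.INTER_CUBIC))
E
```

```text
27:    def pose(t): return W(c[0]-r*np.cos(t), c[1]-sg*r*np.sin(t)), down(yaw+np.pi/2+sg*t)
24.32 [-0.0621  0.1275] 0.0592 [-0.7 -1.1  5.5] -0.0001
28.45 [-0.0266  0.1003] 0.0621 [-5.8 -5.7  3.2] 0.0002
finger angle 104.88640558280646
True
28.95 [-0.0273  0.0997] 0.0613 [ 0.  -0.1  0.5] -0.0002
31.2 [-0.1592  0.0006] 0.1997 [0.1 0.5 0.3] 0.0003
```

View pics/c7.png

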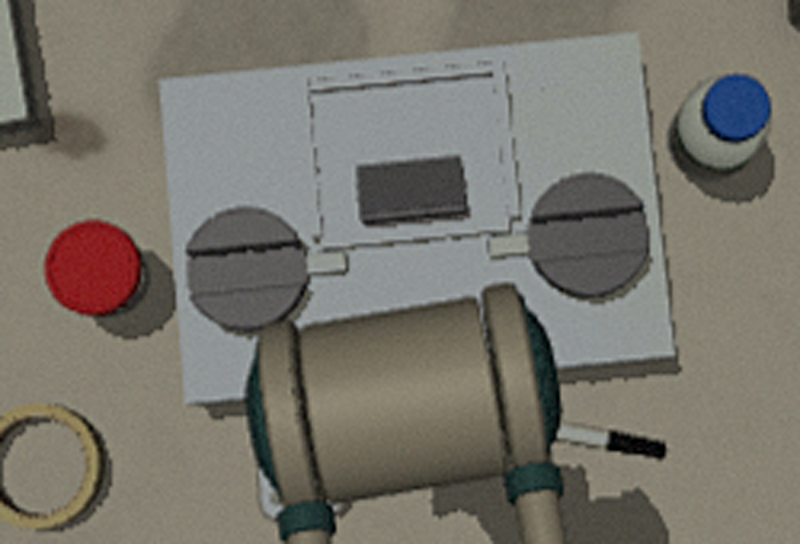

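Both tongues lie across behind the cover (crop about (328,263) and (508,246)), both slots are parallel to its edge, and nothing else has moved as far as this view shows. I'll hand the job in.

```bash
python3 -c "
from h import *
print(ctrl.sign_off())"
```

```text
the job is handed in; nothing more can be done
None
```

The cover is home, both fasteners are turned to their stops with the tongues across behind it, and I saw nothing around the shaker moved (the arm hid most of the timer in the last picture); I handed the job in at about 31 s and got no verdict back.

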